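# Load the extraction kit's bottles into their carrier

### The arm

A 6-joint arm with a two-finger parallel gripper is mounted at the origin on the work surface. World frame = base frame: x ahead of the robot, y to its left, z up, the work surface at z = 0. Lengths are in mm, angles in rad, forces in N, time in s.
With the tool pointing down it reaches from about 350 to 775 mm from the base axis. Payload 7.3 kg.
Tool frame: the origin (TCP) lies at the very end of the fingers, on their centre line; the grasp point (between the pads) lies 19 mm behind it; x points along the fingers, y is the direction in which the jaws open and shut, and the axes are right-handed (so a half turn about x gives the same grasp; the last joint's range is limited). The gripper opens to 92 mm and grips with 3 to 60 N. Pads are 19 mm wide; open, the fingers measure 130 mm over their backs; the gripper's body (75 mm by 190 mm) begins 47 mm behind the grasp point.
Start: joints at [1.172, 0.342, 1.524, -0, 1.275, -0.146], TCP at [131.295, 508.337, 226.741] pointing down, gripper open.
Joint ranges: [-2.53, 2.53], [-0.77, 2.02], [0.04, 2.7], [-1, 4.14], [0.28, 2.66], [-3.11, 3.11]. Speed limits (rad/s): [2.57, 2.57, 3.14, 3.14, 3.14, 3.14].

### API

Orientations are given as [roll, pitch, yaw] about the fixed x, y, z axes, in that order (R = Rz(yaw) Ry(pitch) Rx(roll)).
In Python, from plant import bot gives the robot as it stands.
- The arm moves only by the tool step_arm, never from a script. Its argument "targets" is a list that holds one entry, the list of rows, each a list of 4 numbers: the shift along the tool's x, y, z in m, then the turn about the tool's x in degrees. A call has exactly 5 rows; each row is the pose to reach, as a shift and turn from the pose measured when the call began, along the tool's axes at that moment; what a row does not reach only later rows make up. A row lasts 1/12 s, in which the tool goes at most 41.7 mm and 7.16 degrees, less where a joint would pass 70% of its speed; a pose out of reach is approached as far as the arm can. A call with a gripper value outside its range is refused whole. "jaw" is the closure, from 0 (fully open) to 1 (shut), set as the call begins (left out, the last holds). The fingers move at their own pace and stop on an object; the grip force is fixed at half the most. Time passes only in rows, so rows that repeat a pose let the fingers close, or fill a call up. It gives the time, the measured TCP pose, the force and the opening at its end, in the units of the state.
- bot.get_obs(): the state, without advancing time (a new reading comes with each control period).
- bot.capture(name): name is "scene" or "top"; returns a dict with "color" (400x640x3 uint8, red, green, blue), "depth" (400x640 float32, mm along the optical axis (not along the pixel's ray), 0 where there is no reading), "fov_y" (degrees; the focal length in pixels is half the picture's height over the tangent of half this angle, whatever the lens; pixels are square), "cx", "cy" (the principal point, pixels), "rvec" (rotation vector, rad) and "tvec" (3), from world to camera coordinates, as OpenCV has them. Camera axes: x right, y down, z forward; pixel columns grow to the right and rows downward; lengths in mm; the calibration is good to about 2 mm. A picture is of the moment at which its call begins.
- bot.close_job(): hands the job in, once; it reports no verdict.
The state is a dict: "time": time; "joint_positions": joint angles; "dq": joint speeds; "tau": joint torques, N m; "tool_pos": TCP position; "tcp_rot": TCP orientation; "contact_force": force on the tool from outside, world axes, zero at the start; "moment": the same for the moment, N m; "grip_width": finger opening in mm.
Only numpy, scipy, OpenCV 4.12 (cv2) and the standard library are available. Lean on these libraries where they do the work, as an engineer would, in place of code of your own. Each camera call takes 0.05 s, during which the arm holds its last target. There are 200 camera calls.

### The job

Get the extraction kit ready for the next run: stand the four white reagent bottles in the grey carrier, each upright in the pocket labelled with the colour of its cap, set down gently, not dropped. Leave the two amber bottles, which belong to another kit, and the other things on the bench where they stand, and knock no bottle over.

Things in the scene. Friction and masses are not known exactly. Their poses are not given: they have to be found in the camera images.
- lysis: White plastic bottle, 48 mm across and 98 mm tall, with a round blue screw cap 30 mm across and 20 mm tall on top (cap from 78 to 98 mm above the underside). Stands upright on the bench. Origin: centre of its underside, z up along the bottle; round, so its yaw means nothing. About 0.12 kg, loose. Belongs in the blue pocket of the carrier.
- wash: White plastic bottle, 48 mm across and 98 mm tall, with a round red screw cap 30 mm across and 20 mm tall on top (cap from 78 to 98 mm above the underside). Stands upright on the bench. Origin: centre of its underside, z up along the bottle; round, so its yaw means nothing. About 0.12 kg, loose. Belongs in the red pocket of the carrier.
- elution: White plastic bottle, 34 mm across and 75 mm tall, with a round green screw cap 24 mm across and 18 mm tall on top (cap from 57 to 75 mm above the underside). Stands upright on the bench. Origin: centre of its underside, z up along the bottle; round, so its yaw means nothing. About 0.045 kg, loose. Belongs in the green pocket of the carrier.
- enzyme: White plastic bottle, 34 mm across and 75 mm tall, with a round yellow screw cap 24 mm across and 18 mm tall on top (cap from 57 to 75 mm above the underside). Stands upright on the bench. Origin: centre of its underside, z up along the bottle; round, so its yaw means nothing. About 0.045 kg, loose. Belongs in the yellow pocket of the carrier.
- amber_big: Dark amber-brown bottle, 48 mm across and 98 mm tall, with a round red screw cap 30 mm across and 20 mm tall on top (cap from 78 to 98 mm above the underside). Stands upright on the bench. Origin: centre of its underside, z up along the bottle; round, so its yaw means nothing. Belongs to another kit: stays where it stands.
- amber_small: Dark amber-brown bottle, 34 mm across and 75 mm tall, with a round green screw cap 24 mm across and 18 mm tall on top (cap from 57 to 75 mm above the underside). Stands upright on the bench. Origin: centre of its underside, z up along the bottle; round, so its yaw means nothing. Belongs to another kit: stays where it stands.
- carrier: Grey open carrier, loose, 0.9 kg, any yaw. 133 (own x) x 147 (own y) x 40 mm high; walls 4, dividers 3 thick; pocket floors 4 mm up, colour labels on floors and outer walls. Origin: underside centre, z up. Pocket centres (own x, y) in mm: blue (-28.5, 35.5), red (-28.5, -35.5), each 68 x 68 inside, for large bottles; green (35.5, 35.5), yellow (35.5, -35.5), each 54 (x) x 68 (y), for small ones.
- tube_rack: Orange tube rack, 95 mm (its x) by 140 mm (its y), 45 mm high, with rows of holes and a few small tubes whose caps reach 51 mm. Bystander, loose. Origin: centre of its underside.
- tip_box: Pale pipette-tip box with a blue top, 82 mm (its x) by 122 mm (its y), 61 mm high. Bystander, loose. Origin: centre of its underside.
- vortexer: Light grey vortex mixer with a black rubber cup on top and a blue panel, 145 mm (its x) by 110 mm (its y), 72 mm high, 1.8 kg. Bystander, loose. Origin: centre of its underside.

How it is judged (in metres and radians):
At the end, for the whole second after the job is handed in: Each white bottle stands upright (within 0.12 rad) on the floor of its own colour's pocket (centre within 14 mm of the pocket's, 21 mm along y in small pockets; underside under 12 mm), carrier flat, all at rest; amber bottles within 15 mm and other things within 20 mm of their start (x of lysis in the frame of carrier between -0.0425 and -0.0145 m and y of lysis in the frame of carrier between 0.0215 and 0.0495 m and z of each of lysis, wash, elution, enzyme in the frame of carrier below 0.012 m and angle between each of lysis, wash, elution, enzyme, amber_big, amber_small's own z axis and vertical below 0.12 rad and linear speed of each of lysis, wash, elution, enzyme, carrier below 0.02 m/s and x of wash in the frame of carrier between -0.0425 and -0.0145 m and y of wash in the frame of carrier between -0.0495 and -0.0215 m and x of elution in the frame of carrier between 0.0215 and 0.0495 m and y of elution in the frame of carrier between 0.0145 and 0.0565 m and x of enzyme in the frame of carrier between 0.0215 and 0.0495 m and y of enzyme in the frame of carrier between -0.0565 and -0.0145 m and angle between carrier's own z axis and vertical below 0.08 rad and distance of each of amber_big, amber_small from where it was at the start of the episode below 0.015 m and distance of each of tube_rack, tip_box, vortexer from where it was at the start of the episode below 0.02 m); the robot touches nothing.
It fails at once if an amber bottle is shifted by more than 15 mm (distance of any of amber_big, amber_small from where it was at the start of the episode above 0.015 m).
It fails at once if the tube rack, tip box or vortex mixer is shifted by more than 20 mm (distance of any of tube_rack, tip_box, vortexer from where it was at the start of the episode above 0.02 m).
It fails at once if a bottle is knocked over (tilted past 1 rad) (angle between any of lysis, wash, elution, enzyme, amber_big, amber_small's own z axis and vertical above 1 rad).
It fails at once if a bottle is dropped: it falls freely, out of the fingers, faster than 0.6 m/s (a fall of about 18 mm) ((linear speed of lysis above 0.6 m/s and contact force between lysis and the fingers below 0.05 N) or (linear speed of wash above 0.6 m/s and contact force between wash and the fingers below 0.05 N) or (linear speed of elution above 0.6 m/s and contact force between elution and the fingers below 0.05 N) or (linear speed of enzyme above 0.6 m/s and contact force between enzyme and the fingers below 0.05 N)).
It also fails if it takes over 99 s, if anything falls off the work surface, if the arm or the gripper's body presses on something with over 40 N, if the wrist force passes 120 N, or if a joint passes its speed limit or range.

## Working session

There is one attempt and no reset: what is moved stays moved. The work goes in short steps, Python scripts to look and compute and a tool call to move; the robot and the scene stay as the last step left them, time stands still between calls to the robot, and variables do not carry over. Pictures are saved under pics/ and viewed, about 12 in all and at most 16, crops included, and the job is handed in when it is done.

Besides the shell and the picture viewer there is one more tool, called after "Request:" as name(argument=value, ...) on one line, values as JSON. step_arm: Moves the arm, as the interface text tells. Its arguments: {"type":"object","properties":{"targets":{"type":"array","items":{"type":"array","items":{"type":"array","items":{"type":"number"}}}},"jaw":{"type":"number"}},"required":["targets"]}

```bash
mkdir -p pics; ls; python3 - <<'E'
from plant import bot
import cv2,numpy as np
o=bot.get_obs();print({k:np.round(v,3) for k,v in o.items()})
for n in("scene","top"):
    c=bot.capture(n);np.savez(f"{n}0.npz",**c)
    print(n,c["fov_y"],c["cx"],c["cy"],c["rvec"],c["tvec"])
    cv2.imwrite(f"pics/{n}0.png",c["color"][:,:,::-1])
E
```

```text
pics
{'time': np.float64(0.0), 'joint_positions': array([ 1.172,  0.343,  1.525, -0.   ,  1.275, -0.146]), 'dq': array([ 0.   , -0.   , -0.001, -0.   ,  0.001,  0.001]), 'tau': array([ 1.0000e-03, -4.3123e+01, -2.4422e+01,  7.2000e-02,  5.6000e-02,
       -0.0000e+00]), 'tool_pos': array([131.135, 507.938, 226.037]), 'tcp_rot': array([-1.713,  1.569, -1.966]), 'contact_force': array([-0.592, -0.783,  0.736]), 'moment': array([ 0.03 , -0.03 ,  0.039]), 'grip_width': np.float64(91.921)}
scene 53.01799456123663 322.1159541651108 198.31834477219195 [ 1.91892495  1.42850054 -0.62170924] [-195.61876662 -346.54597082 1452.58668295]
top 52.98274116024499 321.32550368209775 197.93420411215516 [ 2.12530809 -2.03052892  0.27321001] [ -9.90368017 599.61744151 765.18289025]
```

View pics/scene0.png

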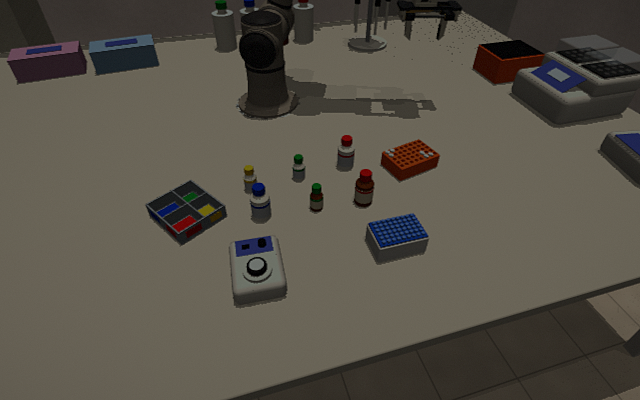

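View pics/top0.png

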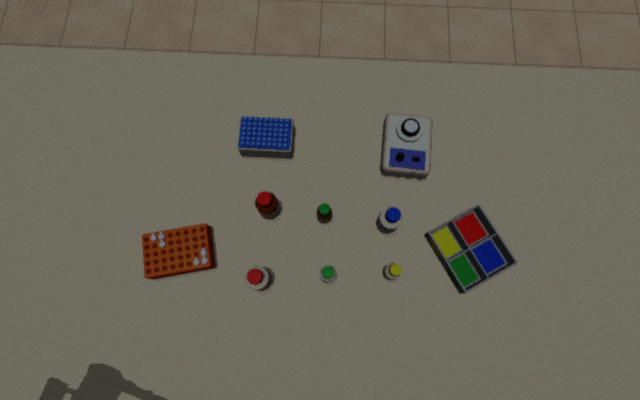

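The top view shows white bottles with caps at about blue (392,215), red (255,276), green (328,272) and yellow (395,270). The ambers are at (265,200) and (324,210), and the carrier is at (470,248) with its labels visible. The scene view agrees.

```bash
cat > h.py <<'E'
import numpy as np,cv2
R_={'red':[(0,8),(172,180)],'green':[(45,75)],'blue':[(110,130)],'yellow':[(24,36)]}
def cam(c):
    f=200/np.tan(np.radians(float(c['fov_y'])/2));R=cv2.Rodrigues(np.array(c['rvec'],float))[0]
    return f,float(c['cx']),float(c['cy']),R,np.array(c['tvec'],float).ravel()
def ray(c,u,v,z):
    f,cx,cy,R,t=cam(c);C=-R.T@t;d=R.T@np.array([(u-cx)/f,(v-cy)/f,1]);return C+d*(z-C[2])/d[2]
def cloud(c):
    f,cx,cy,R,t=cam(c);D=c['depth'].astype(float);v,u=np.mgrid[:400,:640]
    P=np.dstack([(u-cx)/f*D,(v-cy)/f*D,D])-t
    return P@R
def mask(c,col,smin=130,vmin=60):
    h=cv2.cvtColor(np.ascontiguousarray(c['color']),cv2.COLOR_RGB2HSV)
    m=np.zeros((400,640),bool)
    for a,b in R_[col]: m|=(h[...,0]>=a)&(h[...,0]<=b)
    return (m&(h[...,1]>smin)&(h[...,2]>vmin)).astype(np.uint8)
def blobs(c,col,amin=40,**k):
    n,l,s,ce=cv2.connectedComponentsWithStats(mask(c,col,**k))
    return [(l==i,s[i,4],ce[i]) for i in range(1,n) if s[i,4]>=amin]
E
python3 - <<'E'
from h import *
for n in('top','scene'):
    c=dict(np.load(n+'0.npz'));P=cloud(c);print(n,'cam',np.round(-cam(c)[3].T@cam(c)[4]))
    for col in R_:
        for m,a,ce in blobs(c,col,25):
            q=P[m&(c['depth']>0)]
            zt=np.percentile(q[:,2],90); tm=q[q[:,2]>zt-4]
            x=q[:,0];y=q[:,1]
            print(col,a,np.round(ce),'top z',round(zt),'topcen',np.round((tm[:,:2].min(0)+tm[:,:2].max(0))/2,1),np.round(np.ptp(tm[:,:2],axis=0)),'mean',np.round(q.mean(0)))
E
```

```text
top cam [378.   9. 896.]
red 167 [263. 198.] top z 99 topcen [590.2 136.1] [29. 27.] mean [589. 137.  96.]
red 578 [470. 228.] top z 7 topcen [ 561.2 -314.2] [77. 82.] mean [ 564. -320.    5.]
red 120 [205. 246.] top z 46 topcen [492.2 260.6] [94. 30.] mean [492. 261.  43.]
red 29 [146. 247.] top z 46 topcen [482.  385.3] [13. 14.] mean [484. 386.  45.]
red 25 [147. 263.] top z 47 topcen [450.6 377.4] [12. 12.] mean [451. 377.  45.]
red 187 [254. 276.] top z 99 topcen [430.6 141.6] [27. 28.] mean [430. 141.  97.]
green 83 [324. 208.] top z 76 topcen [578.   10.9] [20. 21.] mean [578.  11.  75.]
green 459 [463. 270.] top z 7 topcen [ 470.8 -298.3] [65. 62.] mean [ 470. -300.    5.]
green 98 [328. 272.] top z 76 topcen [446.9  -2.9] [20. 20.] mean [447.  -2.  75.]
blue 1516 [265. 133.] top z 61 topcen [754.8 150. ] [ 69. 109.] mean [752. 152.  57.]
blue 498 [407. 159.] top z 52 topcen [ 707.9 -170.1] [45. 77.] mean [ 707. -171.   51.]
blue 156 [393. 214.] top z 100 topcen [ 567.3 -130.4] [29. 28.] mean [ 567. -130.   98.]
blue 608 [488. 256.] top z 7 topcen [ 503.4 -351.6] [73. 81.] me
[... 988 characters left out ...]
   93.]
blue 688 [558.  76.] top z 135 topcen [298.  981.2] [160.  27.] mean [304. 952. 119.]
blue 264 [631. 141.] top z 75 topcen [648.6 953.9] [96. 84.] mean [639. 946.  73.]
blue 75 [258. 186.] top z 100 topcen [ 569.6 -130.5] [27. 26.] mean [ 564. -130.   95.]
blue 139 [168. 209.] top z 6 topcen [ 483.3 -356.8] [43. 52.] mean [ 483. -357.    5.]
blue 625 [397. 231.] top z 62 topcen [756.5 155.2] [ 66. 106.] mean [761. 150.  57.]
blue 411 [253. 246.] top z 52 topcen [ 707.6 -169.2] [47. 79.] mean [ 709. -171.   51.]
yellow 44 [248. 167.] top z 77 topcen [ 460. -138.] [23. 21.] mean [ 455. -138.   72.]
yellow 106 [206. 210.] top z 6 topcen [ 527.6 -262.6] [72. 39.] mean [ 513. -262.    5.]
```

```bash
cat >> h.py <<'E'
def carrier(c):
    """pose from rim points (z~40) around the floor labels"""
    P=cloud(c);k=(abs(P[...,2]-40)<4)&(abs(P[...,0]-517)<130)&(abs(P[...,1]+310)<130)
    q=P[k][:,:2].astype(np.float32);n=len(q)
    (cx,cy),(w,h),a=cv2.minAreaRect(q)
    return n,(cx,cy),(w,h),a
E
python3 - <<'E'
from h import *
c=dict(np.load('top0.npz'));n,ce,wh,a=carrier(c);print(n,ce,wh,a)
a=np.radians(a)
for s in range(4):
    t=a+s*np.pi/2;R=np.array([[np.cos(t),-np.sin(t)],[np.sin(t),np.cos(t)]])
    print(np.degrees(t),{k:np.round(np.array(ce)+R@np.array(p),1) for k,p in dict(blue=(-28.5,35.5),red=(-28.5,-35.5),green=(35.5,35.5),yellow=(35.5,-35.5)).items()})
import numpy as np
from plant import bot
from scipy.spatial.transform import Rotation as Ro
print(Ro.from_euler('xyz',bot.get_obs()['tcp_rot']).as_matrix().round(3))
E
```

```text
779 (517.57373046875, -309.80633544921875) (147.14959716796875, 134.8843994140625) 30.90412712097168
30.90412712097168 {'blue': array([ 474.9, -294. ]), 'red': array([ 511.4, -354.9]), 'green': array([ 529.8, -261.1]), 'yellow': array([ 566.3, -322. ])}
120.90412712097168 {'blue': array([ 501.8, -352.5]), 'red': array([ 562.7, -316. ]), 'green': array([ 468.9, -297.6]), 'yellow': array([ 529.8, -261.1])}
210.90412712097168 {'blue': array([ 560.3, -325.6]), 'red': array([ 523.8, -264.7]), 'green': array([ 505.3, -358.5]), 'yellow': array([ 468.9, -297.6])}
300.9041271209717 {'blue': array([ 533.4, -267.1]), 'red': array([ 472.5, -303.6]), 'green': array([ 566.3, -322. ]), 'yellow': array([ 505.3, -358.5])}
[[-0.001  0.25   0.968]
 [-0.001  0.968 -0.25 ]
 [-1.    -0.001 -0.   ]]
```

Request:
step_arm(targets=[[[0.004, -0.0235, 0.032], [0.008, -0.047, 0.064], [0.012, -0.0705, 0.096], [0.016, -0.094, 0.128], [0.02, -0.1175, 0.16]]], jaw=0)

```text
$.targets[0][0]: bad value
```

Request:
step_arm(targets=[[[0.004, -0.0235, 0.032, 0], [0.008, -0.047, 0.064, 0], [0.012, -0.0705, 0.096, 0], [0.016, -0.094, 0.128, 0], [0.02, -0.1175, 0.16, 0]]], jaw=0)

```text
time: 0.52
tool_pos: [257.1, 352.5, 205.8]
tcp_rot: [-1.78, 1.569, -2.032]
contact_force: [0.3, -0.3, 0.5]
grip_width: 91.5
```

Request:
step_arm(targets=[[[0.004, -0.023, 0.032, 0], [0.008, -0.046, 0.064, 0], [0.012, -0.069, 0.095, 0], [0.016, -0.092, 0.127, 0], [0.02, -0.115, 0.159, 0]]])

```text
time: 0.93
tool_pos: [383.1, 199.7, 185.7]
tcp_rot: [-1.896, 1.569, -2.148]
contact_force: [0.7, 1.0, -0.8]
grip_width: 91.9
```

```bash
cat > go.py <<'E'
import sys,numpy as np
from plant import bot
from scipy.spatial.transform import Rotation as Ro
o=bot.get_obs();R=Ro.from_euler('xyz',o['tcp_rot']).as_matrix()
print(o['tool_pos'].round(1),'yaw_jaw',np.degrees(np.arctan2(R[1,1],R[0,1])).round(1))
for a in sys.argv[1:]:
    print(a,'shift mm',(R.T@(np.array(eval(a),float)-o['tool_pos'])).round(1))
E
python3 go.py 431,142,140 431,142,48
```

```text
[383.1 199.7 185.7] yaw_jaw 75.6
431,142,140 shift mm [ 45.8 -43.9  60.8]
431,142,48 shift mm [137.8 -43.7  60.9]
```

Request:
step_arm(targets=[[[0.015, -0.015, 0.02, 0], [0.03, -0.03, 0.04, 0], [0.045, -0.044, 0.061, 0], [0.045, -0.044, 0.061, 0], [0.045, -0.044, 0.061, 0]]])

```text
time: 1.35
tool_pos: [430.9, 140.9, 139.8]
tcp_rot: [-2.425, 1.567, -2.68]
contact_force: [-0.4, 0.6, 0.0]
grip_width: 92.1
```

```bash
python3 go.py 431,142,48
```

```text
[430.9 140.9 139.8] yaw_jaw 75.4
431,142,48 shift mm [91.8  1.3  0.1]
```

Request:
step_arm(targets=[[[0.025, 0.001, 0, 0], [0.05, 0.001, 0, 0], [0.075, 0.001, 0, 0], [0.092, 0.001, 0, 0], [0.092, 0.001, 0, 0]]])

```text
time: 1.77
tool_pos: [428.2, 142.4, 45.7]
tcp_rot: [-2.623, 1.561, -2.877]
contact_force: [0.0, -0.4, 0.1]
grip_width: 92.1
```

Request:
step_arm(targets=[[[0, 0, 0, 0], [0, 0, 0, 0], [0, 0, 0, 0], [0, 0, 0, 0], [0, 0, 0, 0]]], jaw=1)

```text
time: 2.18
tool_pos: [428.8, 142.5, 46.6]
tcp_rot: [-2.595, 1.563, -2.849]
contact_force: [0.7, 0.1, 0.4]
grip_width: 63.1
```

Request:
step_arm(targets=[[[0, 0, 0, 0], [0, 0, 0, 0], [0, 0, 0, 0], [0, 0, 0, 0], [0, 0, 0, 0]]])

```text
time: 2.6
tool_pos: [429.2, 142.6, 47.0]
tcp_rot: [-2.588, 1.564, -2.841]
contact_force: [-0.3, 1.9, 5.3]
grip_width: 46.9
```

Request:
step_arm(targets=[[[-0.015, 0, 0, 0], [-0.04, 0, 0, 0], [-0.07, 0, 0, 0], [-0.1, 0, 0, 0], [-0.125, 0, 0, 0]]])

```text
time: 3.02
tool_pos: [429.8, 142.8, 173.5]
tcp_rot: [-2.576, 1.564, -2.83]
contact_force: [0.4, 0.9, -0.1]
grip_width: 47.1
```

```bash
python3 go.py 563,-316,170
```

```text
[429.8 142.8 173.5] yaw_jaw 75.5
563,-316,170 shift mm [   3.6 -410.8  244. ]
```

Request:
step_arm(targets=[[[0, -0.02, 0.012, 0], [0, -0.048, 0.0285, 0], [0, -0.078, 0.046, 0], [0, -0.108, 0.064, 0], [0, -0.138, 0.082, 0]]])

```text
time: 3.43
tool_pos: [474.3, -12.8, 173.2]
tcp_rot: [-2.628, 1.563, -2.881]
contact_force: [1.1, 0.3, -1.1]
grip_width: 47.2
```

Request:
step_arm(targets=[[[0, -0.03, 0.018, 0], [0, -0.06, 0.036, 0], [0, -0.09, 0.054, 0], [0, -0.12, 0.071, 0], [0, -0.145, 0.086, 0]]])

```text
time: 3.85
tool_pos: [521.1, -177.1, 172.5]
tcp_rot: [-2.686, 1.562, -2.94]
contact_force: [0.5, 0.5, -0.6]
grip_width: 47.1
```

```bash
python3 go.py 563,-316,170
```

```text
[ 521.1 -177.1  172.5] yaw_jaw 75.4
563,-316,170 shift mm [   2.4 -123.9   75.5]
```

Request:
step_arm(targets=[[[0, -0.035, 0.021, 0], [0.001, -0.07, 0.042, 0], [0.002, -0.105, 0.062, 0], [0.002, -0.124, 0.0735, 0], [0.002, -0.124, 0.0735, 0]]])

```text
time: 4.27
tool_pos: [560.8, -320.4, 168.7]
tcp_rot: [-2.62, 1.561, -2.878]
contact_force: [-1.4, 0.1, -0.9]
grip_width: 47.1
```

```bash
python3 go.py 561,-315.5,52; python3 - <<'E'
from plant import bot
import cv2
c=bot.capture("scene")["color"]
cv2.imwrite("pics/s1.png",cv2.resize(c[120:280,80:380,::-1],(750,400)))
E
```

```text
[ 560.8 -320.4  168.7] yaw_jaw 75.2
561,-315.5,52 shift mm [116.7   5.3  -0. ]
```

View pics/s1.png

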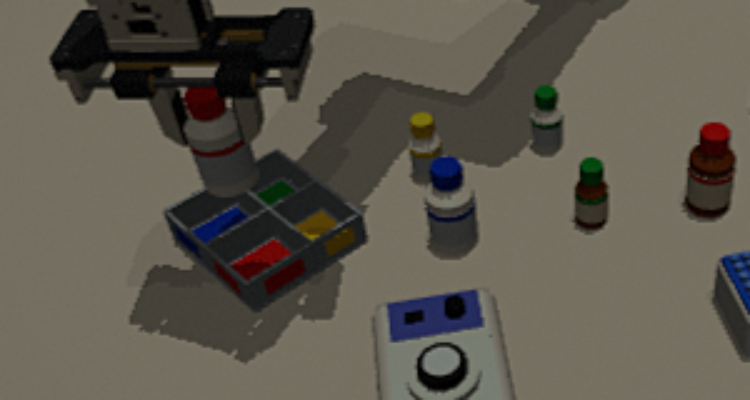

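The wash bottle hangs upright in the fingers at crop position (225,150) above the carrier, and everything else stands where it did.

Request:
step_arm(targets=[[[0.02, 0.005, 0, 0], [0.04, 0.005, 0, 0], [0.06, 0.005, 0, 0], [0.065, 0.005, 0, 0], [0.065, 0.005, 0, 0]]])

```text
time: 4.73
tool_pos: [559.9, -310.9, 101.9]
tcp_rot: [-3.047, 1.556, 2.98]
contact_force: [-0.8, 0.4, -0.9]
grip_width: 47.0
```

```bash
python3 go.py 561,-315.5,52
```

```text
[ 559.9 -310.9  101.9] yaw_jaw 75.3
561,-315.5,52 shift mm [49.8 -4.1  3. ]
```

Request:
step_arm(targets=[[[0.01, -0.003, 0.002, 0], [0.022, -0.003, 0.002, 0], [0.034, -0.003, 0.002, 0], [0.042, -0.003, 0.002, 0], [0.045, -0.003, 0.002, 0]]])

```text
time: 5.15
tool_pos: [559.5, -313.6, 54.8]
tcp_rot: [-3.129, 1.554, 2.898]
contact_force: [-0.6, 0.3, -1.0]
grip_width: 47.4
```

```bash
python3 go.py 561,-315.5,51
```

```text
[ 559.5 -313.6   54.8] yaw_jaw 75.3
561,-315.5,51 shift mm [ 3.8 -1.5  2. ]
```

Request:
step_arm(targets=[[[0.001, -0.001, 0.001, 0], [0.002, -0.001, 0.001, 0], [0.003, -0.001, 0.001, 0], [0.003, -0.001, 0.001, 0], [0.003, -0.001, 0.001, 0]]])

```text
time: 5.57
tool_pos: [560.4, -315.0, 52.2]
tcp_rot: [-3.109, 1.554, 2.918]
contact_force: [0.3, 0.9, -0.5]
grip_width: 47.2
```

Request:
step_arm(targets=[[[0, 0, 0, 0], [0, 0, 0, 0], [0, 0, 0, 0], [0, 0, 0, 0], [0, 0, 0, 0]]])

```text
time: 5.98
tool_pos: [560.4, -315.0, 52.3]
tcp_rot: [-3.107, 1.554, 2.919]
contact_force: [0.1, 0.0, -1.9]
grip_width: 47.0
```

Now about 1 mm above the floor. I'll release and lift.

Request:
step_arm(targets=[[[0.001, 0, 0, 0], [0.001, 0, 0, 0], [0.001, 0, 0, 0], [0.001, 0, 0, 0], [0.001, 0, 0, 0]]])

```text
time: 6.4
tool_pos: [560.4, -315.0, 51.3]
tcp_rot: [-3.109, 1.555, 2.918]
contact_force: [0.1, -0.3, -0.1]
grip_width: 47.2
```

Request:
step_arm(targets=[[[0, 0, 0, 0], [0, 0, 0, 0], [0, 0, 0, 0], [0, 0, 0, 0], [0, 0, 0, 0]]], jaw=0.3)

```text
time: 6.82
tool_pos: [560.5, -315.0, 51.3]
tcp_rot: [-3.104, 1.555, 2.923]
contact_force: [-1.0, 1.0, 0.0]
grip_width: 64.1
```

Request:
step_arm(targets=[[[-0.01, 0, 0, 0], [-0.03, 0, 0, 0], [-0.06, 0, 0, 0], [-0.09, 0, 0, 0], [-0.12, 0, 0, 0]]])

```text
time: 7.23
tool_pos: [562.2, -315.3, 173.4]
tcp_rot: [-3.101, 1.555, 2.926]
contact_force: [0.9, -1.2, -0.5]
grip_width: 64.2
```

```bash
python3 go.py 568,-130.4,150
```

```text
[ 562.2 -315.3  173.4] yaw_jaw 75.3
568,-130.4,150 shift mm [ 24.  180.3 -40.9]
```

Request:
step_arm(targets=[[[0.005, 0.036, -0.008, 0], [0.01, 0.072, -0.016, 0], [0.015, 0.108, -0.024, 0], [0.02, 0.144, -0.032, 0], [0.022, 0.17, -0.038, 0]]], jaw=0)

```text
time: 7.65
tool_pos: [567.7, -138.2, 152.3]
tcp_rot: [3.139, 1.554, 2.884]
contact_force: [-0.1, -0.4, -0.8]
grip_width: 90.7
```

Request:
step_arm(targets=[[[0, 0.006, 0, 0], [0, 0.006, 0, 0], [0, 0.006, 0, 0], [0, 0.006, 0, 0], [0, 0.006, 0, 0]]])

```text
time: 8.07
tool_pos: [569.4, -134.1, 152.5]
tcp_rot: [-3.12, 1.555, 2.906]
contact_force: [-0.2, 0.7, 0.4]
grip_width: 91.6
```

```bash
python3 go.py 568,-130.4,48;  python3 - <<'E'
from plant import bot
from h import *
c=bot.capture("top");P=cloud(c)
for m,a,ce in blobs(c,'red',60):
    q=P[m&(c['depth']>0)];zt=np.percentile(q[:,2],90); tm=q[q[:,2]>zt-4]
    print(a,np.round(ce),round(zt),np.round((tm[:,:2].min(0)+tm[:,:2].max(0))/2,1))
print(carrier(c))
E
```

```text
[ 569.4 -134.1  152.5] yaw_jaw 75.3
568,-130.4,48 shift mm [104.6   3.3  -0.6]
173 [263. 198.] 99 [589.2 135.9]
254 [189. 260.] 44 [479.8 311.2]
(86, (544.70703125, -356.1993713378906), (148.735107421875, 36.40498733520508), 25.8258056640625)
```

Request:
step_arm(targets=[[[0.025, 0.003, -0.001, 0], [0.05, 0.003, -0.001, 0], [0.075, 0.003, -0.001, 0], [0.098, 0.003, -0.001, 0], [0.104, 0.003, -0.001, 0]]])

```text
time: 8.53
tool_pos: [565.2, -130.8, 44.8]
tcp_rot: [3.13, 1.549, 2.871]
contact_force: [-1.2, -0.5, -0.4]
grip_width: 91.5
```

Request:
step_arm(targets=[[[0, 0, 0, 0], [0, 0, 0, 0], [0, 0, 0, 0], [0, 0, 0, 0], [0, 0, 0, 0]]], jaw=1)

```text
time: 8.95
tool_pos: [566.0, -131.1, 46.1]
tcp_rot: [3.14, 1.551, 2.882]
contact_force: [0.3, 0.5, 0.1]
grip_width: 63.3
```

Request:
step_arm(targets=[[[0, 0, 0, 0], [0, 0, 0, 0], [0, 0, 0, 0], [0, 0, 0, 0], [0, 0, 0, 0]]])

```text
time: 9.37
tool_pos: [566.6, -131.1, 46.9]
tcp_rot: [3.135, 1.553, 2.876]
contact_force: [-0.2, 1.9, 5.0]
grip_width: 47.4
```

Request:
step_arm(targets=[[[-0.015, 0, 0, 0], [-0.04, 0, 0, 0], [-0.07, 0, 0, 0], [-0.1, 0, 0, 0], [-0.125, 0, 0, 0]]])

```text
time: 9.78
tool_pos: [568.6, -131.7, 173.4]
tcp_rot: [-3.136, 1.553, 2.888]
contact_force: [0.5, -0.1, -0.5]
grip_width: 47.2
```

```bash
python3 go.py 500.6,-352,170
```

```text
[ 568.6 -131.7  173.4] yaw_jaw 75.2
500.6,-352,170 shift mm [   3.6 -230.4   -9.4]
```

Request:
step_arm(targets=[[[0, -0.02, -0.001, 0], [0, -0.05, -0.002, 0], [0, -0.085, -0.003, 0], [0, -0.12, -0.005, 0], [0, -0.15, -0.006, 0]]])

```text
time: 10.2
tool_pos: [523.2, -276.9, 173.0]
tcp_rot: [-3.121, 1.551, 2.903]
contact_force: [0.6, -0.3, -0.5]
grip_width: 47.3
```

Request:
step_arm(targets=[[[0, -0.03, -0.001, 0], [0, -0.055, -0.002, 0], [0, -0.07, -0.003, 0], [0, -0.073, -0.003, 0], [0, -0.073, -0.003, 0]]])

```text
time: 10.62
tool_pos: [501.2, -346.9, 172.5]
tcp_rot: [3.123, 1.55, 2.863]
contact_force: [0.4, -0.6, -0.2]
grip_width: 47.4
```

Request:
step_arm(targets=[[[0.0, 0, 0, 0], [0, 0, 0, 0], [0, 0, 0, 0], [0, 0, 0, 0], [0, 0, 0, 0]]])

```text
time: 11.03
tool_pos: [501.7, -346.2, 172.7]
tcp_rot: [3.123, 1.551, 2.864]
contact_force: [-0.4, -0.7, -2.1]
grip_width: 47.1
```

```bash
python3 go.py 500.6,-352,52
```

```text
[ 501.7 -346.2  172.7] yaw_jaw 75.2
500.6,-352,52 shift mm [120.7  -5.9   2.9]
```

Request:
step_arm(targets=[[[0.015, -0.005, 0.001, 0], [0.035, -0.005, 0.001, 0], [0.055, -0.005, 0.002, 0], [0.07, -0.005, 0.002, 0], [0.075, -0.005, 0.002, 0]]])

```text
time: 11.45
tool_pos: [499.9, -349.9, 95.1]
tcp_rot: [3.041, 1.547, 2.782]
contact_force: [0.0, 0.4, -1.4]
grip_width: 47.2
```

Request:
step_arm(targets=[[[0.01, 0, 0, 0], [0.02, 0, 0, 0], [0.03, 0, 0, 0], [0.037, 0, 0, 0], [0.038, 0, 0, 0]]])

```text
time: 11.87
tool_pos: [498.4, -349.0, 55.6]
tcp_rot: [3.01, 1.545, 2.752]
contact_force: [-0.5, -1.2, -0.8]
grip_width: 47.3
```

```bash
python3 go.py 500.6,-352,51.3
```

```text
[ 498.4 -349.    55.6] yaw_jaw 75.2
500.6,-352,51.3 shift mm [ 4.3 -2.3  3. ]
```

Request:
step_arm(targets=[[[0.001, -0.002, 0.002, 0], [0.002, -0.002, 0.002, 0], [0.003, -0.002, 0.002, 0], [0.004, -0.002, 0.002, 0], [0.004, -0.002, 0.002, 0]]])

```text
time: 12.28
tool_pos: [499.8, -351.5, 51.7]
tcp_rot: [3.015, 1.545, 2.757]
contact_force: [-0.3, -0.4, -1.2]
grip_width: 47.1
```

Request:
step_arm(targets=[[[0, 0, 0, 0], [0, 0, 0, 0], [0, 0, 0, 0], [0, 0, 0, 0], [0, 0, 0, 0]]])

```text
time: 12.7
tool_pos: [499.8, -351.5, 51.8]
tcp_rot: [3.016, 1.545, 2.758]
contact_force: [-0.6, 0.8, -1.4]
grip_width: 47.3
```

Request:
step_arm(targets=[[[0, 0, 0, 0], [0, 0, 0, 0], [0, 0, 0, 0], [0, 0, 0, 0], [0, 0, 0, 0]]], jaw=0.3)

```text
time: 13.12
tool_pos: [499.9, -351.6, 51.9]
tcp_rot: [3.02, 1.545, 2.761]
contact_force: [0.5, -0.3, 0.5]
grip_width: 63.9
```

Request:
step_arm(targets=[[[-0.01, 0, 0, 0], [-0.03, 0, 0, 0], [-0.06, 0, 0, 0], [-0.09, 0, 0, 0], [-0.12, 0, 0, 0]]])

```text
time: 13.53
tool_pos: [502.6, -352.6, 174.0]
tcp_rot: [3.022, 1.545, 2.764]
contact_force: [0.3, 0.1, 0.1]
grip_width: 64.1
```

```bash
python3 go.py 459,-138.7,140
```

```text
[ 502.6 -352.6  174. ] yaw_jaw 75.2
459,-138.7,140 shift mm [ 37.  195.5 -96. ]
```

Request:
step_arm(targets=[[[0, 0.03, -0.015, 0], [0.002, 0.065, -0.032, 0], [0.008, 0.1, -0.049, 0], [0.014, 0.135, -0.066, 0], [0.02, 0.155, -0.076, 0]]], jaw=0)

```text
time: 13.95
tool_pos: [467.2, -179.8, 157.2]
tcp_rot: [2.991, 1.545, 2.734]
contact_force: [1.3, 0.4, 0.7]
grip_width: 90.6
```

Request:
step_arm(targets=[[[0.008, 0.02, -0.01, 0], [0.016, 0.035, -0.018, 0], [0.016, 0.036, -0.018, 0], [0.016, 0.036, -0.018, 0], [0.016, 0.036, -0.018, 0]]])

```text
time: 14.37
tool_pos: [459.5, -141.2, 142.7]
tcp_rot: [3.01, 1.547, 2.752]
contact_force: [0.5, 0.3, -0.2]
grip_width: 91.7
```

Request:
step_arm(targets=[[[0, 0, 0, 0], [0, 0, 0, 0], [0, 0, 0, 0], [0, 0, 0, 0], [0, 0, 0, 0]]])

```text
time: 14.78
tool_pos: [459.5, -141.5, 142.7]
tcp_rot: [3.01, 1.547, 2.752]
contact_force: [-0.2, 0.1, -0.3]
grip_width: 91.7
```

```bash
python3 go.py 459,-138.7,40;  python3 - <<'E'
from plant import bot
from h import *
c=bot.capture("scene");P=cloud(c)
for col in R_:
  for m,a,ce in blobs(c,col,15):
    q=P[m&(c['depth']>0)];zt=np.percentile(q[:,2],90); tm=q[q[:,2]>zt-4]
    if 350<tm[0,0]<800 and abs(tm[0,1])<450: print(col,a,np.round(ce),round(zt),np.round((tm[:,:2].min(0)+tm[:,:2].max(0))/2,1))
cv2.imwrite("pics/s2.png",cv2.resize(c['color'][100:280,80:380,::-1],(750,450)))
E
```

```text
[ 459.5 -141.5  142.7] yaw_jaw 75.2
459,-138.7,40 shift mm [102.7   2.3   1.2]
red 44 [393. 161.] 46 [498.4 262.5]
red 17 [432. 157.] 46 [517.1 375.2]
red 69 [365. 172.] 100 [589.6 136.9]
red 94 [177. 198.] 104 [ 562.2 -314.3]
green 30 [298. 156.] 77 [446.3  -1.1]
green 40 [316. 186.] 77 [579.7  11.8]
green 68 [190. 197.] 7 [ 448.7 -296.6]
blue 74 [160. 184.] 104 [ 502.4 -350.3]
blue 645 [396. 231.] 61 [759.  156.4]
blue 414 [253. 246.] 52 [ 707.  -169.1]
yellow 93 [205. 210.] 6 [ 526.2 -265.5]
```

View pics/s2.png

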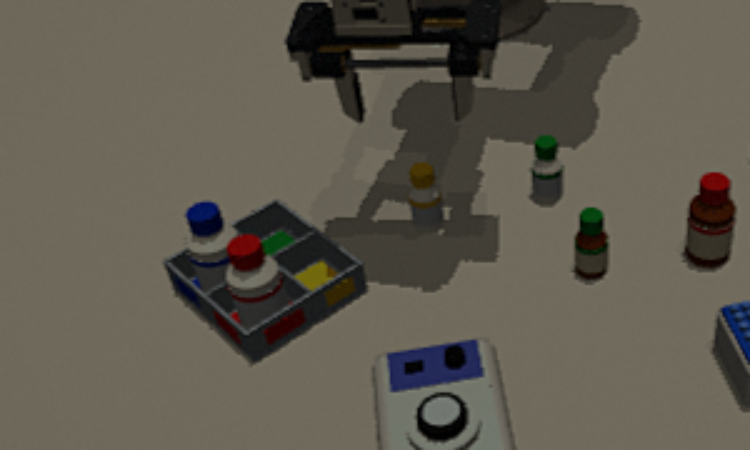

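Both large bottles stand upright in their pockets, with blue at crop position (205,235) and red at (250,270). The cap tops measure 104 mm and the centres are within about 2 mm. The open gripper is above the enzyme bottle (422,195).

Request:
step_arm(targets=[[[0.025, 0.002, 0.001, 0], [0.05, 0.002, 0.002, 0], [0.075, 0.002, 0.002, 0], [0.096, 0.002, 0.002, 0], [0.101, 0.002, 0.002, 0]]])

```text
time: 15.25
tool_pos: [457.8, -138.2, 38.9]
tcp_rot: [2.997, 1.542, 2.739]
contact_force: [-0.8, 0.2, 0.3]
grip_width: 91.6
```

Request:
step_arm(targets=[[[0, 0, 0, 0], [0, 0, 0, 0], [0, 0, 0, 0], [0, 0, 0, 0], [0, 0, 0, 0]]], jaw=1)

```text
time: 15.67
tool_pos: [458.5, -138.5, 39.9]
tcp_rot: [3.002, 1.544, 2.744]
contact_force: [0.5, 0.2, -0.5]
grip_width: 63.0
```

Request:
step_arm(targets=[[[0, 0, 0, 0], [0, 0, 0, 0], [0, 0, 0, 0], [0, 0, 0, 0], [0, 0, 0, 0]]])

```text
time: 16.08
tool_pos: [458.5, -138.5, 40.0]
tcp_rot: [2.997, 1.544, 2.739]
contact_force: [0.8, -0.3, 1.6]
grip_width: 32.1
```

Request:
step_arm(targets=[[[0, 0, 0, 0], [0, 0, 0, 0], [0, 0, 0, 0], [0, 0, 0, 0], [0, 0, 0, 0]]])

```text
time: 16.5
tool_pos: [458.6, -138.5, 40.0]
tcp_rot: [2.996, 1.544, 2.738]
contact_force: [0.9, 1.1, 0.3]
grip_width: 31.8
```

Request:
step_arm(targets=[[[-0.015, 0, 0, 0], [-0.04, 0, 0, 0], [-0.07, 0, 0, 0], [-0.095, 0, 0, 0], [-0.115, 0, 0, 0]]])

```text
time: 16.92
tool_pos: [461.7, -139.9, 156.8]
tcp_rot: [3.002, 1.546, 2.744]
contact_force: [-0.1, -0.0, -0.1]
grip_width: 31.5
```

```bash
python3 go.py 529.5,-261,155
```

```text
[ 461.7 -139.9  156.8] yaw_jaw 75.2
529.5,-261,155 shift mm [ -0.9 -99.8  96.5]
```

Request:
step_arm(targets=[[[0, -0.015, 0.015, 0], [0, -0.04, 0.039, 0], [0, -0.065, 0.063, 0], [0, -0.085, 0.082, 0], [0, -0.1, 0.0965, 0]]])

```text
time: 17.33
tool_pos: [530.1, -263.3, 153.7]
tcp_rot: [3.02, 1.546, 2.761]
contact_force: [-0.0, 0.8, -1.0]
grip_width: 31.8
```

Request:
step_arm(targets=[[[0, 0, 0, 0], [0, 0, 0, 0], [0, 0, 0, 0], [0, 0, 0, 0], [0, 0, 0, 0]]])

```text
time: 17.75
tool_pos: [529.8, -262.3, 153.9]
tcp_rot: [3.014, 1.546, 2.757]
contact_force: [1.0, -0.9, -0.3]
grip_width: 31.8
```

```bash
python3 go.py 529.5,-261,45; python3 - <<'E'
from plant import bot
import cv2
c=bot.capture("scene")["color"]
cv2.imwrite("pics/s3.png",cv2.resize(c[100:260,100:340,::-1],(750,500)))
E
```

```text
[ 529.8 -262.3  153.9] yaw_jaw 75.2
529.5,-261,45 shift mm [108.9   0.8   2.1]
```

View pics/s3.png

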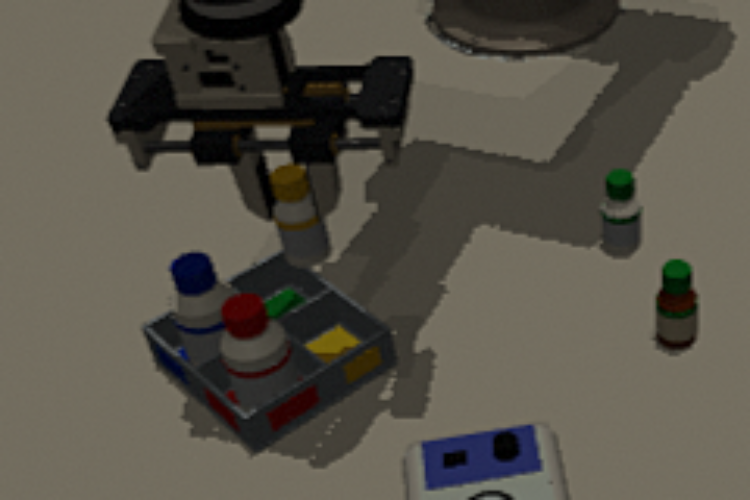

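The enzyme bottle is held at (300,215) with the same slight lean as the standing bottles around it, so that is perspective. The carrier is unmoved. Next I'll lower it.

Request:
step_arm(targets=[[[0.015, 0.001, 0.001, 0], [0.035, 0.001, 0.001, 0], [0.055, 0.001, 0.002, 0], [0.067, 0.001, 0.002, 0], [0.07, 0.001, 0.002, 0]]])

```text
time: 18.22
tool_pos: [529.2, -259.9, 81.9]
tcp_rot: [2.987, 1.542, 2.73]
contact_force: [0.4, 0.3, -1.2]
grip_width: 31.7
```

Request:
step_arm(targets=[[[0.01, 0, 0, 0], [0.02, 0, 0, 0], [0.028, 0, 0, 0], [0.033, 0, 0, 0], [0.034, 0, 0, 0]]])

```text
time: 18.63
tool_pos: [527.9, -259.3, 46.9]
tcp_rot: [2.98, 1.54, 2.723]
contact_force: [-0.9, -0.0, -0.8]
grip_width: 31.6
```

```bash
python3 go.py 529.5,-261,44.5
```

```text
[ 527.9 -259.3   46.9] yaw_jaw 75.3
529.5,-261,44.5 shift mm [ 2.4 -1.3  2.1]
```

Request:
step_arm(targets=[[[0.0005, -0.001, 0.002, 0], [0.001, -0.001, 0.002, 0], [0.002, -0.001, 0.002, 0], [0.002, -0.001, 0.002, 0], [0.002, -0.001, 0.002, 0]]])

```text
time: 19.05
tool_pos: [529.6, -260.8, 45.1]
tcp_rot: [2.982, 1.541, 2.724]
contact_force: [-0.2, 0.1, 0.1]
grip_width: 31.7
```

Request:
step_arm(targets=[[[0, 0, 0, 0], [0, 0, 0, 0], [0, 0, 0, 0], [0, 0, 0, 0], [0, 0, 0, 0]]])

```text
time: 19.47
tool_pos: [529.6, -260.8, 45.2]
tcp_rot: [2.982, 1.541, 2.725]
contact_force: [0.4, -0.7, -0.4]
grip_width: 31.7
```

Request:
step_arm(targets=[[[0.001, 0, 0, 0], [0.001, 0, 0, 0], [0.001, 0, 0, 0], [0.001, 0, 0, 0], [0.001, 0, 0, 0]]])

```text
time: 19.88
tool_pos: [529.6, -260.8, 44.1]
tcp_rot: [2.981, 1.541, 2.724]
contact_force: [0.3, -0.2, -0.5]
grip_width: 31.8
```

Request:
step_arm(targets=[[[0, 0, 0, 0], [0, 0, 0, 0], [0, 0, 0, 0], [0, 0, 0, 0], [0, 0, 0, 0]]], jaw=0.45)

```text
time: 20.3
tool_pos: [529.6, -260.8, 44.2]
tcp_rot: [2.982, 1.541, 2.724]
contact_force: [-0.1, 0.4, -0.2]
grip_width: 50.4
```

Request:
step_arm(targets=[[[-0.008, 0, 0, 0], [-0.025, 0, 0, 0], [-0.05, 0, 0, 0], [-0.08, 0, 0, 0], [-0.105, 0, 0, 0]]])

```text
time: 20.72
tool_pos: [532.7, -262.2, 151.5]
tcp_rot: [2.988, 1.542, 2.731]
contact_force: [-0.1, -0.6, 0.6]
grip_width: 50.5
```

```bash
python3 go.py 447,-1.8,140
```

```text
[ 532.7 -262.2  151.5] yaw_jaw 75.3
447,-1.8,140 shift mm [  16.7  230.  -148.7]
```

Request:
step_arm(targets=[[[0.001, 0.025, -0.016, 0], [0.003, 0.055, -0.036, 0], [0.005, 0.085, -0.055, 0], [0.007, 0.115, -0.074, 0], [0.009, 0.145, -0.094, 0]]], jaw=0)

```text
time: 21.13
tool_pos: [477.9, -96.7, 146.5]
tcp_rot: [2.982, 1.543, 2.724]
contact_force: [1.1, -0.1, -0.2]
grip_width: 78.9
```

Request:
step_arm(targets=[[[0.002, 0.03, -0.019, 0], [0.004, 0.055, -0.036, 0], [0.006, 0.075, -0.049, 0], [0.006, 0.081, -0.052, 0], [0.006, 0.081, -0.052, 0]]])

```text
time: 21.55
tool_pos: [448.0, -3.9, 143.0]
tcp_rot: [2.974, 1.544, 2.719]
contact_force: [0.4, -0.0, 0.0]
grip_width: 91.6
```

Request:
step_arm(targets=[[[0, 0, 0, 0], [0, 0, 0, 0], [0, 0, 0, 0], [0, 0, 0, 0], [0, 0, 0, 0]]])

```text
time: 21.97
tool_pos: [448.2, -4.6, 142.9]
tcp_rot: [2.977, 1.544, 2.721]
contact_force: [0.8, -0.1, 0.0]
grip_width: 91.7
```

```bash
python3 go.py 447,-1.8,40;  python3 - <<'E'
from plant import bot
from h import *
c=bot.capture("scene");P=cloud(c)
for col in R_:
  for m,a,ce in blobs(c,col,15):
    q=P[m&(c['depth']>0)];zt=np.percentile(q[:,2],90); tm=q[q[:,2]>zt-4]
    if 350<tm[0,0]<800 and abs(tm[0,1])<450: print(col,a,np.round(ce),round(zt),np.round((tm[:,:2].min(0)+tm[:,:2].max(0))/2,1))
E
```

```text
[448.2  -4.6 142.9] yaw_jaw 75.3
447,-1.8,40 shift mm [102.9   1.9   0.8]
red 16 [397. 166.] 45 [522.5 264.4]
red 69 [365. 172.] 100 [589.5 136.8]
red 93 [177. 198.] 103 [ 562.1 -314.3]
green 40 [316. 185.] 77 [578.   12.3]
green 64 [190. 197.] 6 [ 449.2 -296.5]
blue 74 [160. 184.] 104 [ 502.7 -350.1]
blue 644 [397. 230.] 62 [756.9 151.3]
blue 414 [253. 246.] 52 [ 707.9 -169. ]
yellow 55 [202. 192.] 80 [ 530.7 -259.6]
```

Enzyme is upright in its pocket at (530.7,-259.6). I'll pick up elution next.

Request:
step_arm(targets=[[[0.025, 0.002, 0.001, 0], [0.05, 0.002, 0.002, 0], [0.075, 0.002, 0.002, 0], [0.096, 0.002, 0.002, 0], [0.101, 0.002, 0.002, 0]]])

```text
time: 22.43
tool_pos: [446.1, -1.8, 39.2]
tcp_rot: [3.018, 1.539, 2.761]
contact_force: [-1.2, -0.3, -0.2]
grip_width: 91.7
```

Request:
step_arm(targets=[[[0, 0, 0, 0], [0, 0, 0, 0], [0, 0, 0, 0], [0, 0, 0, 0], [0, 0, 0, 0]]], jaw=1)

```text
time: 22.85
tool_pos: [446.9, -1.9, 40.2]
tcp_rot: [3.002, 1.541, 2.746]
contact_force: [-0.0, 0.3, -0.1]
grip_width: 63.2
```

Request:
step_arm(targets=[[[0, 0, 0, 0], [0, 0, 0, 0], [0, 0, 0, 0], [0, 0, 0, 0], [0, 0, 0, 0]]])

```text
time: 23.27
tool_pos: [447.0, -1.9, 40.2]
tcp_rot: [2.999, 1.541, 2.742]
contact_force: [-0.7, -0.8, 1.7]
grip_width: 31.4
```

Request:
step_arm(targets=[[[0, 0, 0, 0], [0, 0, 0, 0], [0, 0, 0, 0], [0, 0, 0, 0], [0, 0, 0, 0]]])

```text
time: 23.68
tool_pos: [447.0, -1.9, 40.2]
tcp_rot: [2.998, 1.541, 2.742]
contact_force: [-0.5, 0.2, 1.2]
grip_width: 32.0
```

Request:
step_arm(targets=[[[-0.015, 0, 0, 0], [-0.04, 0, 0, 0], [-0.07, 0, 0, 0], [-0.095, 0, 0, 0], [-0.115, 0, 0, 0]]])

```text
time: 24.1
tool_pos: [450.4, -3.3, 157.1]
tcp_rot: [2.99, 1.542, 2.733]
contact_force: [-0.2, 0.1, 0.3]
grip_width: 31.9
```

```bash
python3 go.py 469,-297.6,155
```

```text
[450.4  -3.3 157.1] yaw_jaw 75.3
469,-297.6,155 shift mm [  -1.7 -279.9   92.6]
```

Request:
step_arm(targets=[[[0, -0.02, 0.007, 0], [0, -0.05, 0.017, 0], [0, -0.08, 0.026, 0], [0, -0.115, 0.038, 0], [0, -0.15, 0.05, 0]]])

```text
time: 24.52
tool_pos: [460.4, -162.4, 155.0]
tcp_rot: [2.99, 1.542, 2.735]
contact_force: [1.1, -0.3, -0.4]
grip_width: 31.7
```

Request:
step_arm(targets=[[[0, -0.035, 0.012, 0], [0, -0.07, 0.023, 0], [0, -0.1, 0.033, 0], [0, -0.12, 0.04, 0], [0, -0.13, 0.043, 0]]])

```text
time: 24.93
tool_pos: [468.7, -301.9, 152.7]
tcp_rot: [3.008, 1.542, 2.75]
contact_force: [-0.3, -0.7, -0.8]
grip_width: 31.7
```

Request:
step_arm(targets=[[[0, 0, 0, 0], [0, 0, 0, 0], [0, 0, 0, 0], [0, 0, 0, 0], [0, 0, 0, 0]]])

```text
time: 25.35
tool_pos: [468.9, -300.5, 152.9]
tcp_rot: [3.002, 1.542, 2.746]
contact_force: [-0.5, -0.1, -0.2]
grip_width: 31.6
```

```bash
python3 go.py 469,-297.6,45
```

```text
[ 468.9 -300.5  152.9] yaw_jaw 75.3
469,-297.6,45 shift mm [107.9   2.4   2.4]
```

Request:
step_arm(targets=[[[0.015, 0.002, 0.001, 0], [0.035, 0.002, 0.001, 0], [0.055, 0.002, 0.002, 0], [0.067, 0.002, 0.002, 0], [0.07, 0.002, 0.002, 0]]])

```text
time: 25.77
tool_pos: [468.6, -296.6, 80.9]
tcp_rot: [2.963, 1.538, 2.708]
contact_force: [0.4, -0.3, -1.0]
grip_width: 31.7
```

Request:
step_arm(targets=[[[0.01, 0, 0, 0], [0.02, 0, 0, 0], [0.028, 0, 0, 0], [0.032, 0, 0, 0], [0.033, 0, 0, 0]]])

```text
time: 26.18
tool_pos: [467.3, -295.9, 47.1]
tcp_rot: [2.954, 1.537, 2.698]
contact_force: [0.3, 0.4, -1.1]
grip_width: 31.8
```

```bash
python3 go.py 469,-297.6,44.7
```

```text
[ 467.3 -295.9   47.1] yaw_jaw 75.4
469,-297.6,44.7 shift mm [ 2.4 -1.2  2.1]
```

Request:
step_arm(targets=[[[0.0005, -0.001, 0.002, 0], [0.001, -0.001, 0.002, 0], [0.002, -0.001, 0.002, 0], [0.002, -0.001, 0.002, 0], [0.002, -0.001, 0.002, 0]]])

```text
time: 26.6
tool_pos: [469.0, -297.4, 45.3]
tcp_rot: [2.957, 1.537, 2.701]
contact_force: [-0.2, 1.1, -0.3]
grip_width: 32.0
```

Request:
step_arm(targets=[[[0.001, 0, 0, 0], [0.001, 0, 0, 0], [0.001, 0, 0, 0], [0.001, 0, 0, 0], [0.001, 0, 0, 0]]])

```text
time: 27.02
tool_pos: [469.0, -297.5, 44.4]
tcp_rot: [2.958, 1.538, 2.703]
contact_force: [-1.2, 0.2, 0.4]
grip_width: 31.8
```

Request:
step_arm(targets=[[[0, 0, 0, 0], [0, 0, 0, 0], [0, 0, 0, 0], [0, 0, 0, 0], [0, 0, 0, 0]]], jaw=0.45)

```text
time: 27.43
tool_pos: [469.0, -297.5, 44.4]
tcp_rot: [2.959, 1.538, 2.703]
contact_force: [-0.2, 0.3, 0.2]
grip_width: 50.3
```

Request:
step_arm(targets=[[[-0.008, 0, 0, 0], [-0.025, 0, 0, 0], [-0.05, 0, 0, 0], [-0.08, 0, 0, 0], [-0.105, 0, 0, 0]]])

```text
time: 27.85
tool_pos: [472.3, -299.0, 151.6]
tcp_rot: [2.965, 1.538, 2.71]
contact_force: [0.7, -0.7, 0.0]
grip_width: 50.3
```

Request:
step_arm(targets=[[[0, 0.04, -0.01, 0], [0, 0.08, -0.02, 0], [0, 0.12, -0.03, 0], [0, 0.16, -0.04, 0], [0, 0.2, -0.05, 0]]])

```text
time: 28.27
tool_pos: [474.3, -91.2, 155.2]
tcp_rot: [2.961, 1.54, 2.705]
contact_force: [1.3, -0.2, 0.1]
grip_width: 50.1
```

Request:
step_arm(targets=[[[-0.01, 0.04, 0, 0], [-0.02, 0.08, 0, 0], [-0.03, 0.11, 0, 0], [-0.03, 0.11, 0, 0], [-0.03, 0.11, 0, 0]]])

```text
time: 28.68
tool_pos: [503.4, 16.1, 186.7]
tcp_rot: [2.949, 1.541, 2.696]
contact_force: [-0.6, 0.3, -0.6]
grip_width: 50.7
```

```bash
python3 - <<'E'
from plant import bot
from h import *
ce=np.array([517.57,-309.8]);t=np.radians(120.9);R=np.array([[np.cos(t),-np.sin(t)],[np.sin(t),np.cos(t)]])
for n in("scene","top"):
  c=bot.capture(n);P=cloud(c)
  for col in R_:
   for m,a,e in blobs(c,col,15):
    q=P[m&(c['depth']>0)];zt=np.percentile(q[:,2],90); tm=q[q[:,2]>zt-4];p=(tm[:,:2].min(0)+tm[:,:2].max(0))/2
    if 350<p[0]<800 and abs(p[1])<450: print(n,col,a,np.round(e),round(zt),p.round(1),'carrier',(R.T@(p-ce)).round(1))
  print(carrier(c))
  cv2.imwrite(f"pics/f_{n}.png",c['color'][...,::-1])
E
```

```text
scene red 28 [390. 159.] 45 [489.9 256.3] carrier [ 499.9 -266.9]
scene red 20 [424. 160.] 46 [523.4 344.7] carrier [ 558.6 -341.1]
scene red 69 [365. 172.] 100 [589.5 136.8] carrier [ 346.2 -291. ]
scene red 95 [177. 198.] 104 [ 562.3 -314.4] carrier [-26.9 -36. ]
scene green 39 [185. 179.] 81 [ 470.2 -297.1] carrier [35.2 34.1]
scene blue 74 [160. 184.] 104 [ 502.9 -350. ] carrier [-27.   33.3]
scene blue 657 [397. 230.] 61 [757.4 152.8] carrier [ 273.7 -443.4]
scene blue 415 [253. 246.] 52 [ 707.5 -169.1] carrier [  23.2 -235.2]
scene yellow 55 [202. 192.] 81 [ 530.5 -259.4] carrier [ 36.6 -37. ]
(553, (517.8709716796875, -307.5860595703125), (151.7437744140625, 134.67617797851562), 30.918792724609375)
top red 68 [462. 219.] 33 [ 573.8 -290. ] carrier [-11.9 -58.4]
top red 174 [485. 221.] 104 [ 561.5 -315.2] carrier [-27.2 -34.9]
top red 187 [197. 254.] 45 [485.9 289.3] carrier [ 530.3 -280.5]
top red 16 [194. 230.] 47 [524.  287.3] carrier [ 509.  -312.2]
top red 20 [186. 232.] 47 [520.1 304.4] carrier [ 525.7 -317.6]
top red 19 [170. 234.] 46 [514.  338.6] carrier [ 558.2 -329.9
[... 2173 characters left out ...]
5.4]
top blue 818 [254. 131.] 61 [661.2 133.1] carrier [ 306.3 -350.7]
top blue 17 [287. 120.] 527 [557.8  52.7] carrier [ 290.4 -220.7]
top blue 427 [410. 159.] 53 [ 624.6 -132.3] carrier [  97.3 -183. ]
top blue 77 [481. 246.] 8 [ 522.8 -338.3] carrier [-27.1  10.2]
top blue 174 [505. 251.] 104 [ 501.5 -351. ] carrier [-27.1  35. ]
top blue 50 [490. 269.] 7 [ 474.5 -354.5] carrier [-16.2  59.9]
top yellow 108 [440. 234.] 8 [ 547.2 -246.9] carrier [ 38.7 -57.7]
top yellow 119 [455. 237.] 80 [ 530.5 -260.3] carrier [ 35.8 -36.5]
top yellow 112 [450. 251.] 7 [ 510.  -268.9] carrier [ 39.  -14.5]
(810, (517.8125, -310.0995788574219), (147.0955047607422, 134.68621826171875), 30.767684936523438)
```

View pics/f_top.png

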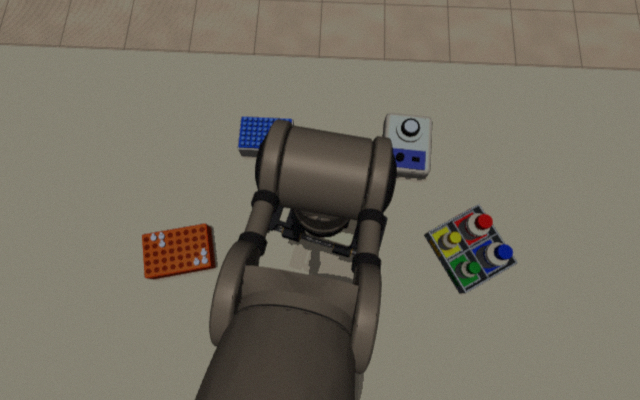

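View pics/f_scene.png

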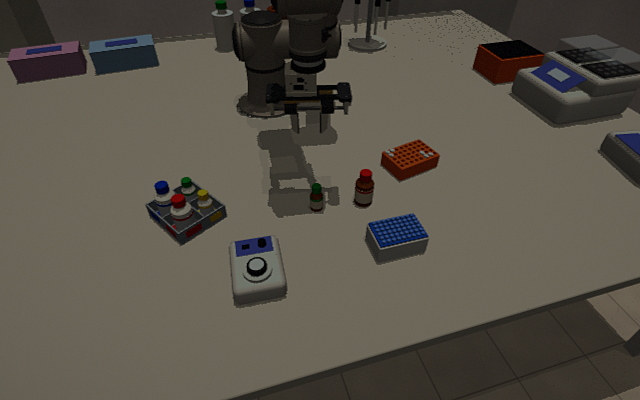

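Both views show four bottles upright in their matching pockets: red (485,221), blue (505,251), yellow (455,237) and green (474,267) in the top view. The ambers at (316,198) and (364,190) in the scene view are unmoved, and the gripper is clear of everything.

```bash
python3 -c "
from plant import bot
print(bot.close_job())"
```

```text
the job is handed in; nothing more can be done
None
```

All four white bottles now stand upright in the carrier pockets that match their caps, and I handed the job in at about 29 s. Each bottle was lowered to roughly 1 mm or less above the pocket floor before release.

**Bottles:** In the last top view, each cap centre was within about 1.5 mm of its pocket centre. Cap tops read 104 mm for the large bottles and 81 mm for the small ones, so all of them sit on the pocket floors.

**Carrier and bystanders:** The carrier is where it started, to within 1 mm. The amber bottles showed no shift beyond measurement noise, 1–2 mm. The amber positions come from the scene view, because the arm blocked the top view of them. The tube rack, tip box and vortex mixer stood where they had been. I judged the rack by eye and the tip box and mixer from their tops.

**Small disagreements:** The two cameras differed by 1–2 mm on bottle positions. The scene view's fit of the carrier outline was about 2 mm off in y and 4 mm too long, probably because the bottles hid part of the rim. The tool drifted to about 0.03 rad of tilt over the run, well inside the limit. No check failed.

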